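# Stage a graphite block and hold the annealer lid

### The arm

A 7-joint arm with a two-finger parallel gripper is mounted at the origin on the work surface; the furniture and walls round the work are solid. World frame = base frame: x ahead of the robot, y to its left, z up, the work surface at z = 0. Lengths are in mm, angles in rad, forces in N, time in s.
With the tool pointing down it reaches from about 400 to 875 mm from the base axis. Payload 19.3 kg.
Tool frame: the origin (TCP) lies at the very end of the fingers, on their centre line; the grasp point (between the pads) lies 19 mm behind it (grip_point_offset is the z of the grasp point in the tool frame, in mm); z points along the fingers, y is the line along which they close (so a half turn about z gives the same grasp; the last joint's range is limited). The gripper opens to 85 mm and grips with 20 to 120 N. Pads are 22 mm wide; open, the fingers measure 114 mm over their backs; the gripper's body (76 mm by 85 mm) begins 54 mm behind the grasp point. The pads swing forward as they close: fully open they stand 13 mm farther back than shut.
Start: joints at [-1.298, 0.521, -0.036, 1.599, 0.021, 1.021, -0.113], TCP at [210.097, 588.62, 231.291] pointing down, gripper open.
Joint ranges: [-2.91, 2.91], [-0.3, 2.13], [-1.5, 1.42], [0.17, 2.43], [-1.26, 4.41], [0.16, 1.93], [-2.52, 2.52]. Speed limits (rad/s): [1.89, 1.89, 2.39, 2.39, 3.01, 3.01, 3.01].

### API

Orientations are given as a 3x3 rotation matrix whose columns are the frame's x, y, z axes.
In Python, from workcell import movep, movel, goto_joints, open_gripper, clamp, wait, inverse_kinematics, read_state, camera, PlanningError, finish_job, grip_point_offset gives the robot as it stands. Calls block until the motion is done:
- movep(position, orientation): joint-space move of the TCP to a pose.
- movel(position, frame=None, max_speed=150, guard=None): straight line of the TCP; frame=None keeps the orientation; max_speed is the mean speed in mm/s. With guard (N) it stops when the force on the tool has changed by that much, and returns True; else False.
- goto_joints(angles): joint-space move.
- open_gripper() and clamp(): open the fingers fully, or close them until they stop; the grip force is fixed at half the most.
- wait(seconds).
- inverse_kinematics(position, orientation): joint angles nearest the present ones, or None.
- read_state(): the state.
- camera(name): name is "side" or "top"; returns a dict with "image" (384x512x3 uint8, blue, green, red), "range_z" (384x512 float32, mm along the optical axis (not along the pixel's ray), 0 where there is no reading), "fx", "fy", "cx", "cy" (pixels), "cam_to_world" (4x4, takes a point from camera to world coordinates). Camera axes: x right, y up, looking along -z (the intrinsics and any distortion apply to the point x, -y, -z); pixel columns grow to the right and rows downward; lengths in mm; the calibration is good to about 2 mm. A picture is of the moment at which its call begins.
A pose or a line that the arm cannot do raises PlanningError and nothing moves.
- finish_job(): hands the job in; it is judged then, once.
The state is a dict: "time": time; "qpos": joint angles; "qvel": joint speeds; "joint_efforts": joint torques, N m; "eef_pos": TCP position; "tool_rot": TCP orientation; "ft_force": force on the tool from outside, world axes, zero at the start; "torque": the same for the moment, N m; "finger_gap": finger opening in mm; "gripper_force": force on a finger pad.
Only numpy, scipy, OpenCV 4.12 (cv2) and the standard library are available. Lean on these libraries where they do the work, as an engineer would, in place of code of your own. Each camera call takes 0.05 s, during which the arm holds its last target. There are 200 camera calls.

### The job

Get the small blue annealing chest ready for loading: with its lid still shut, set the dark graphite block that lies on the bare table flat on the narrow brass crest of the loading rest, centred and with its longer side along the crest, and let it go. Then raise the chest's lid by its black bar to 50 degrees from shut (the red tab on the quadrant) and keep holding it there: the lid falls shut by itself, so finish with the gripper still holding it. Do not disturb the teal and violet jars.

Things in the scene. Friction and masses are not known exactly. Their poses are not given: they have to be found in the camera images.
- block: Dark grey graphite block, 52 (x) x 60 (y) x 24 (z) mm, 0.09 to 0.18 kg, lying flat and loose on the table. Origin: centre of its underside; y runs along the longer (60 mm) side, z up.
- rest: Loading rest, fixed: dark steel foot 100 (x) x 110 (y) x 8 mm, a 10 mm thick upright web, and on it a level brass crest 30 mm wide (x), 80 mm long (y), 10 mm thick, its top 60 mm above the table. Origin: centre of the underside; y runs along the crest. It is beside the block; either may be the one nearer the chest.
- rest_top (a point): Centre of the brass crest's top face, 60 mm above the table; axes as rest.
- chest: Small blue annealing chest, fixed, 180 (x) x 220 (y) mm, rim 112 mm high, open at the top under its lid. Origin: centre of the underside; its front (knob, lamp, red switch) faces its -x, z up. On its right flank (-y), 9 mm out, a thin steel quadrant of 100 mm radius about the hinge, up to 215 mm above the table, red tab at 50 degrees.
- lid (a joint): Lid angle in rad: 0 shut, grows as the lid's front rises, stop at 1.35; 50 degrees is 0.873. Aluminium lid, 10 mm thick, 0.3 to 0.55 kg, no spring or catch, damped a little: it falls shut from any angle when let go (about 1.5 to 3 N at the bar holds it).
- lid_hinge (a point): Middle of the hinge axis at the chest's far (+x) rim, 96 mm behind the chest's centre and 113 mm above the table. The axis runs along the chest's y.
- lid_bar (a point): Middle of the lid's black round bar, 14 mm thick, 124 mm long along the chest's y, on two 10 mm arms 55 mm to either side. Its axis is 236 mm in front of the hinge axis and, shut, 6 mm above it (119 mm above the table). 40 mm free gap between bar and lid edge; free below. It moves on an arc about the hinge axis and turns with the lid.
- jar_teal: Bystander: jar with teal frit and white lid, 50 mm diameter, 49 high, loose. Origin: centre of the underside.
- jar_violet: Bystander: jar with violet frit and white lid, 50 mm diameter, 49 high, loose. Origin: centre of the underside.
Mind the look-alikes: they are no part of the job. What is shaped like the block but green or orange is not meant. Leave any green look-alike of the rest alone.

How it is judged:
By the outcome, as a careful person would: the job done as asked, in the order asked, and still so for the second after the job is handed in, while the arm keeps its last pose, push and grip.
It also fails if it takes over 48 s, if anything falls off the work surface, if the arm or the gripper's body presses on something with over 40 N, if the wrist force passes 120 N, or if a joint passes its speed limit or range.

## Working session

There is one attempt and no reset: what is moved stays moved. The work goes in short steps, each a Python script; the robot and the scene stay as the last script left them, time stands still between calls to the robot, and variables do not carry over. Pictures are saved under pics/ and viewed, at most 10 in all, crops included, and the job is handed in when it is done.

```bash
ls; mkdir -p pics
python3 - <<'E'
from workcell import *
import cv2,numpy as np
for n in("top","side"):
    c=camera(n); cv2.imwrite(f"pics/{n}0.png",c["image"]); np.savez(f"{n}0.npz",**c)
    print(n,c["fx"],c["fy"],c["cx"],c["cy"],[k for k in c]); print(np.round(c["cam_to_world"],3)); print((c["range_z"]>0).mean())
s=read_state();print(s["time"],s["eef_pos"],np.round(s["tool_rot"],3),s["finger_gap"],grip_point_offset)
E
```

```text
pics
top 496.38400646528834 496.38400646528834 254.08031143531312 189.06836646952465 ['image', 'range_z', 'fx', 'fy', 'cx', 'cy', 'cam_to_world']
[[ 1.900000e-02  9.920000e-01 -1.280000e-01  3.091560e+02]
 [-1.000000e+00  1.800000e-02 -5.000000e-03 -1.860810e+02]
 [-3.000000e-03  1.280000e-01  9.920000e-01  1.842242e+03]
 [ 0.000000e+00  0.000000e+00  0.000000e+00  1.000000e+00]]
0.9962361653645834
side 412.6192187932084 412.6192187932084 249.64937269279676 194.11407536069837 ['image', 'range_z', 'fx', 'fy', 'cx', 'cy', 'cam_to_world']
[[ 9.260000e-01  1.500000e-01 -3.460000e-01 -6.630000e+01]
 [-3.770000e-01  3.130000e-01 -8.720000e-01 -1.639027e+03]
 [-2.200000e-02  9.380000e-01  3.460000e-01  6.930630e+02]
 [ 0.000000e+00  0.000000e+00  0.000000e+00  1.000000e+00]]
0.898529052734375
0.1 [210.02866944 588.33779762 230.78614265] [[-0.942  0.336 -0.   ]
 [ 0.336  0.942 -0.001]
 [-0.    -0.001 -1.   ]] 85.4043616086158 -18.700000000000003
```

View pics/top0.png

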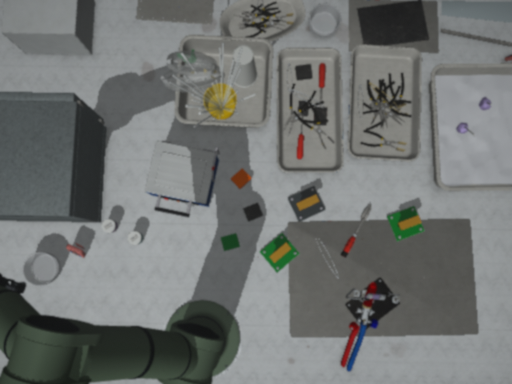

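View pics/side0.png

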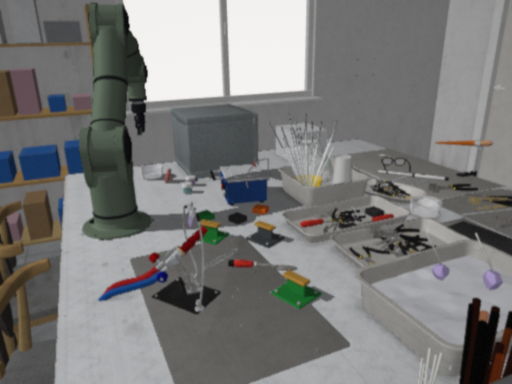

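Top view: chest about (183,175) with the bar at (172,207), dark block (253,212), dark-foot rest (307,203), green rests (279,251) and (405,222), green and orange blocks (231,242) and (241,178), jars (110,226) and (135,237). Next I'll crop in and get coordinates.

```bash
cat > h.py <<'E'
import numpy as np, cv2
def load(n): return dict(np.load(n+".npz"))
def pts(c):
    z=c["range_z"]; v,u=np.mgrid[:384,:512]
    P=np.stack([(u-c["cx"])/c["fx"]*z,-(v-c["cy"])/c["fy"]*z,-z,np.ones_like(z)],-1)
    return (P@c["cam_to_world"].T)[...,:3]
def ray(c,u,v,h):
    T=c["cam_to_world"]; d=T[:3,:3]@np.array([(u-c["cx"])/c["fx"],-(v-c["cy"])/c["fy"],-1]); o=T[:3,3]
    return o+d*(h-o[2])/d[2]
def proj(c,p):
    q=np.linalg.inv(c["cam_to_world"])@np.r_[p,1]
    return np.array([c["cx"]-c["fx"]*q[0]/q[2], c["cy"]+c["fy"]*q[1]/q[2]])
E
python3 - <<'E'
from h import *
t=load("top0"); s=load("side0")
P=pts(t)
for n,u,v in [("block",253,212),("rest",307,203),("table",260,230),("lid",175,170),("bar",172,210),("jar",109,224),("jar2",134,236)]: print(n,P[v,u].round(1))
Q=pts(s)
for n,u,v in [("block",237,217),("rest",267,229),("table",230,240)]: print(n,Q[v,u].round(1))
a=cv2.resize(t["image"][130:260,90:350],None,fx=3,fy=3,interpolation=cv2.INTER_CUBIC)
cv2.imwrite("pics/topc.png",cv2.convertScaleAbs(a,alpha=1.5))
b=cv2.resize(s["image"][140:260,140:300],None,fx=5,fy=5,interpolation=cv2.INTER_CUBIC)
cv2.imwrite("pics/sidec.png",cv2.convertScaleAbs(b,alpha=1.5))
E
```

```text
block [ 458.2 -174.3   27.5]
rest [ 491.5 -368.5   61.4]
table [ 394.1 -201.3    0.5]
lid [592.2 100.7 128.5]
bar [451.9 106.1 125.9]
jar [403.9 347.1  41.5]
jar2 [361.9 251.9  50.7]
block [ 452.7 -187.7   26.6]
rest [ 491.8 -396.8   54.3]
table [ 371.7 -328.1    3.7]
```

View pics/topc.png

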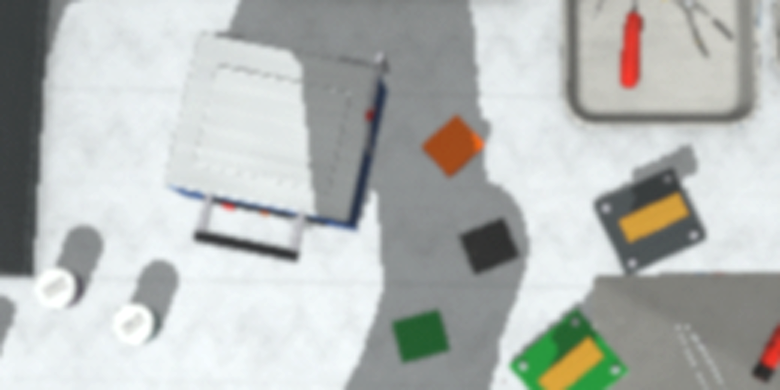

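View pics/sidec.png

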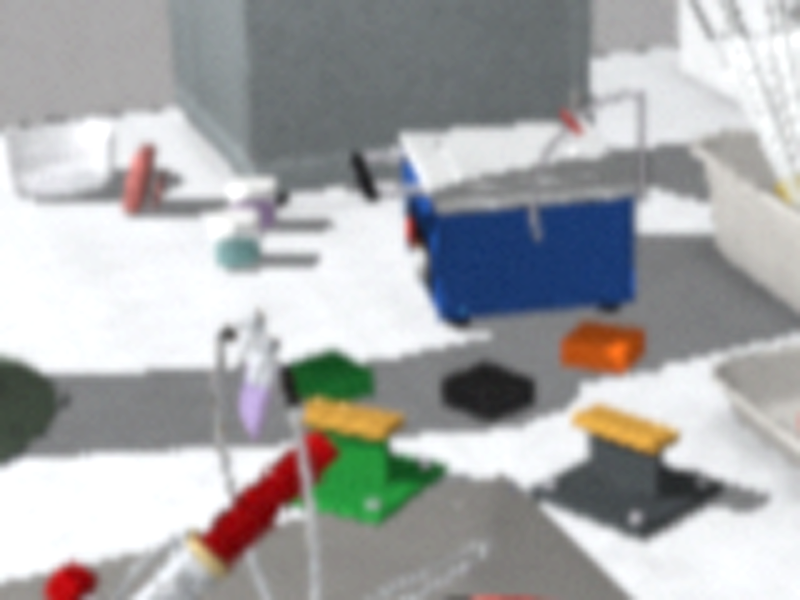

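Crops show: block at crop (490,247), brass crest (653,217), and bar from (195,237) to (298,256). All of them sit clear of the decoys. Next, the precise measurements.

```bash
cat > m.py <<'E'
from h import *
def rect(c,mask,h,ref=None):
    n,l,st,ce=cv2.connectedComponentsWithStats(mask.astype(np.uint8))
    i=1+np.argmax(st[1:,4]); k=cv2.findContours((l==i).astype(np.uint8),0,2)[0][0]
    W=np.array([ray(c,u,v,h)[:2] for v,u in np.argwhere(l==i)],np.float32)
    r=cv2.minAreaRect(W); return W.mean(0).round(1),np.round(r[0],1),np.round(r[1],1),round(r[2],1),ce[i],st[i,4]
def roi(c,u0,u1,v0,v1):
    m=np.zeros((384,512),bool); m[v0:v1,u0:u1]=1; return m
def masks(n,c):
    hsv=cv2.cvtColor(c["image"],cv2.COLOR_BGR2HSV); H,S,V=[hsv[...,i].astype(int) for i in range(3)]
    R={"top":dict(block=(240,267,200,225),crest=(290,325,188,220),bar=(150,195,200,220)),
       "side":dict(block=(224,250,208,228),crest=(250,280,216,236),bar=(205,220,165,185))}[n]
    return {k:roi(c,*R[k])&(((H>10)&(H<35)&(S>110)) if k=="crest" else (V<(50 if k=="block" else 60))) for k in R}
def tri(t,a,s,b):
    A=[];y=[]
    for c,(u,v) in((t,a),(s,b)):
        o=c["cam_to_world"][:3,3]; d=ray(c,u,v,0)-o; d/=np.linalg.norm(d); M=np.eye(3)-np.outer(d,d); A.append(M); y.append(M@o)
    return np.linalg.lstsq(np.vstack(A),np.hstack(y),rcond=None)[0]
E
python3 - <<'E'
from m import *
t=load("top0"); s=load("side0"); P=pts(t);Q=pts(s)
mt=masks("top",t); ms=masks("side",s)
for k,h in(("block",24),("crest",60),("bar",122)):
    a=rect(t,mt[k],h); b=rect(s,ms[k],h); print(k,"top",a,"\n   side",b[4:],"tri",tri(t,a[4],s,b[4]).round(1),"zrange",np.median(P[mt[k]][:,2]).round(1),np.percentile(Q[ms[k]][:,2],[10,50,90]).round(1))
print("box",P[110:210:30,20:100:30].round(0).tolist())
# lid outline from top: z between 115 and 140
m=roi(t,140,225,135,205)&(P[...,2]>112)&(P[...,2]<140); print("lid",rect(t,m,123))
hsv=cv2.cvtColor(t["image"],cv2.COLOR_BGR2HSV)
for k,(u0,u1,v0,v1) in dict(j1=(98,120,215,236),j2=(124,146,228,248)).items():
    m=roi(t,u0,u1,v0,v1)&(P[...,2]>35); print(k,rect(t,m,49))
E
```

```text
block top (array([ 460. , -173.1], dtype=float32), array([ 460. , -173.4]), array([47.9, 54.5]), 24.3, array([252.68556701, 211.58762887]), np.int32(194)) 
   side (array([237.37162162, 217.88513514]), np.int32(148)) tri [ 460.2 -172.9   15.5] zrange 23.0 [11.3 24.9 28. ]
crest top (array([ 495.8, -370. ], dtype=float32), array([ 496.1, -370.1]), array([32.2, 81.2]), 27.6, array([307.38613861, 201.86138614]), np.int32(202)) 
   side (array([264.57142857, 225.70408163]), np.int32(98)) tri [ 495.3 -370.1   55.8] zrange 57.9 [56.7 61.7 63.6]
bar top (array([447.3, 107.8], dtype=float32), array([447.1, 106.6]), array([114.4,   6.9]), 79.3, array([171.66176471, 211.42647059]), np.int32(68)) 
   side (array([212.15384615, 174.69230769]), np.int32(26)) tri [445.9 107.9 123.4] zrange 125.2 [123.9 127.8 129.5]
box [[[738.0, 557.0, 340.0], [739.0, 462.0, 341.0], [753.0, 384.0, 300.0]], [[642.0, 547.0, 343.0], [645.0, 458.0, 335.0], [657.0, 381.0, 292.0]], [[549.0, 543.0, 337.0], [550.0, 449.0, 340.0], [563.0, 382.0, 271.0]], [[456.0, 534.0, 340.0], [458.0, 443.0, 338.0], [467.0, 379.0, 261.0]]]
lid (array([584.2,  82. ], dtype=float32), array([570.9,  79.7]), array([226.8, 223.2]), 79.5, array([180.50273889, 172.66433354]), np.int32(3286))
j1 (array([397.3, 345.4], dtype=float32), array([398.1, 344.5]), array([46.9, 51.1]), 1.1, array([108.74691358, 225.7037037 ]), np.int32(162))
j2 (array([355.7, 250. ], dtype=float32), array([356.7, 250.2]), array([46.6, 47.3]), 1.1, array([134.56329114, 237.76582278]), np.int32(158))
```

```bash
cat >> h.py <<'E'
def down(a):  # tool down, closing axis at angle a (rad)
    y=np.array([np.cos(a),np.sin(a),0]); z=np.array([0,0,-1.]); return np.c_[np.cross(y,z),y,z]
def tilt(phi,yaw,s=1): # tool along chest +x, pitched phi below level, closing in the vertical plane
    c=np.array([np.cos(yaw),np.sin(yaw),0]); k=np.array([0,0,1.])
    z=np.cos(phi)*c-np.sin(phi)*k; y=s*(np.sin(phi)*c+np.cos(phi)*k); return np.c_[np.cross(y,z),y,z]
def barpos(H,yaw,th): # bar axis for lid angle th, H hinge point
    return H+np.array([np.cos(yaw),np.sin(yaw),0])*(-236*np.cos(th)+6*np.sin(th))+np.array([0,0,236*np.sin(th)+6*np.cos(th)])
E
python3 - <<'E'
from m import *
from workcell import inverse_kinematics as ik
t=load("top0"); s=load("side0"); P=pts(t); mt=masks("top",t); ms=masks("side",s)
for k,h in(("block",24),("crest",60),("bar",122)):
    W=np.array([ray(t,u,v,h)[:2] for v,u in np.argwhere(mt[k])]); w,V=np.linalg.eigh(np.cov(W.T)); print(k,"long axis deg",np.degrees(np.arctan2(V[1,1],V[0,1]))%180, np.sqrt(12*w))
# rest foot (dark), bar profile
g=cv2.cvtColor(t["image"],cv2.COLOR_BGR2GRAY)
m=roi(t,284,330,182,224)&(g<100)
print("foot",rect(t,m|mt["crest"],8))
print("barcol",g[200:220,160],g[200:220,172],g[200:220,184])
for sg in(0,np.pi):
    for z in(300,3): print("blk",z,np.round(ik([460,-173,z],down(np.radians(24.3)+sg)),2) if ik([460,-173,z],down(np.radians(24.3)+sg)) is not None else None)
    q=ik([496,-370,64],down(np.radians(27.6)+sg)); print("rest",None if q is None else np.round(q,2))
yaw=np.radians(-10.6); b=np.array([447,107.,119]); H=b+236*np.array([np.cos(yaw),np.sin(yaw),0])-[0,0,6]; print("hinge",H)
for sg in(1,-1):
  for th in(0,50):
    for phi in range(10,111,10):
      R=tilt(np.radians(phi),yaw,sg); q=ik(barpos(H,yaw,np.radians(th))+19*R[:,2],R)
      q2=ik(barpos(H,yaw,0)-60*R[:,2],R) if th==0 else 0
      if q is not None: print(sg,th,phi,np.round(q,2),q2 is not None)
E
```

```text
block long axis deg 112.04314149568538 [48.03365504 54.6750238 ]
crest long axis deg 116.73561475150291 [32.35373478 80.20264685]
bar long axis deg 79.31986340649122 [  7.08206594 117.48679108]
foot (array([ 495.6, -374.3], dtype=float32), array([ 497.8, -378. ]), array([154.7, 147.9]), 2.9, array([307.08530319, 203.40390545]), np.int32(973))
barcol [137 141 145 148 149 149 139 104  56  37  55 103 145 161 163 163 162 162
 163 163] [120 152 159 157 157 156 155 155 149 123  73  41  44  81 127 156 162 163
 162 161] [ 78  58 100 141 157 159 159 157 156 155 154 142 104  54  36  55 101 143
 158 161]
blk 300 [-0.44  0.32  0.88  1.88 -0.28  1.06  0.97]
blk 3 [ 0.2   0.7   0.06  2.09 -0.1   0.35  0.76]
rest [ 0.31  0.76  0.35  1.75 -0.38  0.7   1.35]
blk 300 [-0.63  0.49  1.24  1.89 -0.51  1.14 -1.91]
blk 3 [-0.31  0.91  0.79  2.11 -1.17  0.66 -1.39]
rest [-0.11  1.18  1.22  1.77 -1.22  1.17 -1.14]
hinge [678.9727424   63.58748126 113.        ]
1 0 70 [-0.49  0.42 -0.03  2.37  1.24  0.25 -1.9 ] True
1 0 80 [-0.69  0.46  0.32  2.27 -0.15  0.29 -0.45] True
1 0 90 [-0.64  0.51  0.36  2.15 -0.34 
[... 642 characters left out ...]
True
-1 0 80 [-0.29  0.43 -0.18  2.25  0.51  0.37  2.04] True
-1 0 90 [-0.13  0.49 -0.3   2.12  0.26  0.56  2.34] True
-1 0 100 [-0.03  0.56 -0.37  2.    0.15  0.77  2.48] True
-1 0 110 [ 0.53  1.01 -1.28  1.85  0.72  1.29  1.94] True
-1 50 40 [-0.73  0.16  0.14  2.38  1.74  0.55  0.8 ] True
-1 50 50 [-0.63  0.14  0.12  2.27  1.2   0.44  1.39] True
-1 50 60 [-0.49  0.15  0.05  2.14  0.65  0.5   1.99] True
-1 50 70 [-0.36  0.2  -0.03  2.02  0.32  0.66  2.34] True
-1 50 80 [ 0.6   0.52 -1.27  1.85  0.71  1.1   2.03] True
-1 50 90 [ 0.57  0.62 -1.27  1.72  0.62  1.27  2.11] True
-1 50 100 [ 0.54  0.73 -1.27  1.6   0.56  1.45  2.16] True
-1 50 110 [ 0.5   0.83 -1.28  1.48  0.5   1.61  2.17] True
```

Run:
```python
from m import *
from workcell import *
t=load("top0"); P=pts(t)
print("lid z front",[np.round(np.median(P[v-2:v+3,u-6:u+7,2]),1) for u,v in((168,188),(185,192),(175,180),(180,160))],"bar",np.round(np.median(P[masks("top",t)["bar"]][:,2]),1))
p=read_state()["eef_pos"]
movel([p[0],p[1],440],max_speed=250)
R=down(np.radians(23.5))
movep([460,-173,280],R)
s=read_state(); print(s["time"],s["eef_pos"].round(1) if hasattr(s["eef_pos"],'round') else s["eef_pos"],np.round(s["qpos"],2))
movel([460,-173,50],max_speed=250)
print(movel([460,-173,3],max_speed=80,guard=8))
s=read_state(); print(s["time"],np.round(s["eef_pos"],1),np.round(s["ft_force"],1))
clamp()
s=read_state(); print(s["time"],s["finger_gap"],s["gripper_force"],np.round(s["ft_force"],1))
movel([460,-173,130],max_speed=200)
s=read_state(); print(s["time"],s["finger_gap"],s["gripper_force"],np.round(s["ft_force"],1),np.round(s["qpos"],2))
for n in("top","side"):
    c=camera(n); np.savez(n+"1.npz",**c)
a=np.hstack([cv2.resize(load("top1")["image"][150:270,200:330],(390,360)),cv2.resize(load("side1")["image"][130:250,180:310],(390,360))])
cv2.imwrite("pics/g1.png",cv2.convertScaleAbs(a,alpha=1.5))
```

```text
lid z front [np.float64(124.8), np.float64(124.8), np.float64(126.5), np.float64(127.5)] bar 125.2
3.9583 [ 460.4 -172.4  280. ] [-0.44  0.36  0.89  1.91 -0.32  1.02  1.  ]
False
5.7667 [ 460.1 -173.2    3.2] [0.9 0.3 0.5]
6.2083 50.43970035388618 60.9977924823761 [-1.3  1.6 12.4]
6.9917 50.30651120203373 62.57002830505371 [-0.2  0.1 -2.1] [-0.26  0.57  0.69  2.06 -0.56  0.7   1.2 ]
```

View pics/g1.png

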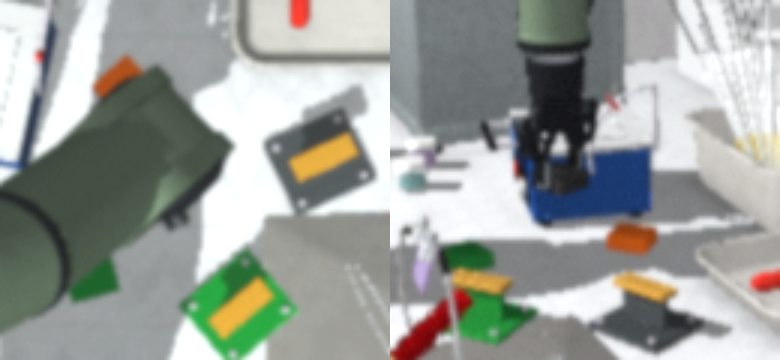

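Block is held between the fingers (side crop about (570,180)), and the crest is unobstructed. Now placing it.

Run:
```python
from m import *
from workcell import *
R=down(np.radians(27.2)); x,y=495.8,-370.1
movel([x,y,130],R,max_speed=150)
movel([x,y,70],max_speed=150)
wait(.2); f0=read_state()["ft_force"]
print(movel([x,y,58],max_speed=20,guard=5))
s=read_state(); print(s["time"],np.round(s["eef_pos"],1),np.round(s["ft_force"]-np.array(f0),1))
open_gripper(); s=read_state(); print(s["time"],s["finger_gap"],np.round(s["ft_force"],1))
movel([x,y,200],max_speed=200)
movep([430,-60,330],down(np.radians(-10.6)))
s=read_state(); print(s["time"],np.round(s["qpos"],2))
for n in("top","side"):
    c=camera(n); np.savez(n+"2.npz",**c)
a=np.hstack([cv2.resize(load("top2")["image"][160:250,270:350],(400,450)),cv2.resize(load("side2")["image"][190:260,230:300],(400,450))])
cv2.imwrite("pics/g2.png",cv2.convertScaleAbs(a,alpha=1.5))
t=load("top2"); V=t["image"].max(2); m=roi(t,285,330,180,225)&(V<45); print("blk on rest",rect(t,m,84))
```

```text
True
9.7417 [ 495.9 -370.1   63.6] [-1.1  1.1 13.7]
10.1833 85.30900934558002 [ 0.4  0.3 -1.1]
12.6333 [-1.01  0.2   1.2   1.97 -0.21  1.11  0.09]
blk on rest (array([ 527.8, -365.5], dtype=float32), array([ 527.8, -364. ]), array([ 9.1, 26.4]), 9.2, array([306.85714286, 192.23809524]), np.int32(21))
```

View pics/g2.png

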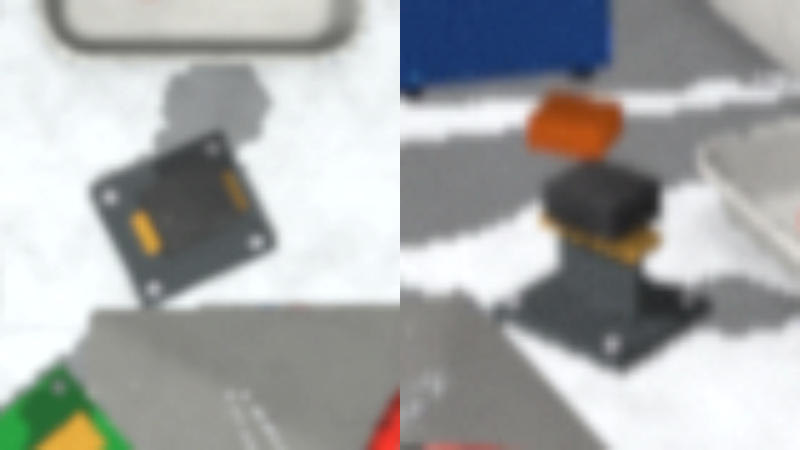

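Run:
```python
from m import *
t=load("top2"); a=np.radians(117.2); e=np.array([np.cos(a),np.sin(a)]); n=np.array([e[1],-e[0]])
c0=np.array([495.8,-370.1])
hsv=cv2.cvtColor(t["image"],cv2.COLOR_BGR2HSV).astype(int)
# subpixel: sample along crest axis on the plane z=60, averaged over +-9 mm across
def at(img,p,h): return cv2.remap(img,np.float32([[proj(t,[*q,h])[0] for q in p]]),np.float32([[proj(t,[*q,h])[1] for q in p]]),cv2.INTER_LINEAR)[0]
sat=hsv[...,1].astype(np.float32)
L=np.arange(-50,51,2.); S=np.mean([at(sat,[c0+e*l+n*w for l in L],60) for w in(-8,-4,0,4,8)],0)
for l,s in zip(L,S): print(int(l),int(s),end=" | ")
g=cv2.cvtColor(t["image"],cv2.COLOR_BGR2GRAY).astype(np.float32)
S=np.mean([at(g,[c0+e*l+n*w for w in L],84) for l in(-16,-8,0,8)],0); print()
for l,s in zip(L,S): print(int(l),int(s),end=" | ")
```

```text
-50 7 | -48 8 | -46 10 | -44 18 | -42 45 | -40 83 | -38 112 | -36 121 | -34 109 | -32 80 | -30 46 | -28 19 | -26 5 | -24 3 | -22 4 | -20 4 | -18 4 | -16 4 | -14 4 | -12 4 | -10 4 | -8 4 | -6 3 | -4 2 | -2 3 | 0 4 | 2 4 | 4 3 | 6 3 | 8 3 | 10 4 | 12 3 | 14 2 | 16 4 | 18 6 | 20 6 | 22 10 | 24 29 | 26 67 | 28 112 | 30 149 | 32 167 | 34 175 | 36 170 | 38 157 | 40 129 | 42 91 | 44 47 | 46 21 | 48 20 | 50 23 | 
-50 96 | -48 77 | -46 65 | -44 61 | -42 59 | -40 59 | -38 59 | -36 59 | -34 58 | -32 58 | -30 57 | -28 56 | -26 54 | -24 52 | -22 51 | -20 51 | -18 51 | -16 51 | -14 51 | -12 51 | -10 50 | -8 49 | -6 49 | -4 49 | -2 49 | 0 48 | 2 48 | 4 48 | 6 48 | 8 48 | 10 48 | 12 48 | 14 47 | 16 47 | 18 47 | 20 47 | 22 46 | 24 46 | 26 45 | 28 44 | 30 43 | 32 43 | 34 43 | 36 43 | 38 46 | 40 51 | 42 61 | 44 75 | 46 88 | 48 100 | 50 108 |
```

Block lies flat on the crest, within about 2 mm of centre. Next, checking the lid path.

Run:
```python
from h import *
from workcell import *
yaw=np.radians(-10.6); b=np.array([447,107.,119]); H=b+236*np.array([np.cos(yaw),np.sin(yaw),0])-[0,0,6]
for sg in(1,-1):
  for phi in(70,73,76,79):
    R=tilt(np.radians(phi),yaw,sg)
    for back in(100,60,0):
        q=inverse_kinematics(b+(9-back)*R[:,2],R); print(sg,phi,back,None if q is None else np.round(q,2))
```

```text
1 70 100 [-1.47  0.24  1.04  2.38  0.02  0.36 -0.67]
1 70 60 [-1.37  0.43  1.05  2.4  -0.69  0.28  0.04]
1 70 0 [-1.1   0.53  0.77  2.4  -1.25  0.16  0.57]
1 73 100 [-1.57  0.53  1.41  2.34 -0.82  0.57  0.23]
1 73 60 [-1.25  0.37  0.91  2.35 -0.41  0.32 -0.22]
1 73 0 [-0.97  0.48  0.62  2.36 -0.62  0.17 -0.03]
1 76 100 [-1.46  0.4   1.23  2.29 -0.52  0.54 -0.07]
1 76 60 [-1.18  0.37  0.87  2.31 -0.41  0.4  -0.2 ]
1 76 0 [-0.94  0.48  0.61  2.32 -0.57  0.25 -0.06]
1 79 100 [-1.32  0.34  1.06  2.24 -0.37  0.59 -0.2 ]
1 79 60 [-1.14  0.39  0.87  2.27 -0.45  0.48 -0.14]
1 79 0 [-0.93  0.5   0.64  2.29 -0.6   0.33 -0.01]
-1 70 100 [-0.18  0.16 -0.45  2.33  0.67  0.52  1.78]
-1 70 60 [-0.35  0.24 -0.24  2.36  0.81  0.41  1.65]
-1 70 0 [-0.5   0.39 -0.03  2.37  1.15  0.26  1.33]
-1 73 100 [-0.14  0.17 -0.45  2.29  0.55  0.55  1.93]
-1 73 60 [-0.13  0.27 -0.45  2.31  0.73  0.48  1.76]
-1 73 0 [-0.29  0.4  -0.24  2.33  0.99  0.34  1.52]
-1 76 100 [ 0.08  0.21 -0.66  2.23  0.52  0.62  1.99]
-1 76 60 [-0.1   0.28 -0.45  2.26  0.6   0.51  1.92]
-1 76 0 [-0.1   0.42 -0.45  2.28  0.9   0.43  1.63]
-1 79 100 [ 0.1   0.24 -0.66  2.19  0.44  0.67  2.09]
-1 79 60 [ 0.09  0.33 -0.66  2.21  0.59  0.6   1.95]
-1 79 0 [-0.07  0.43 -0.45  2.25  0.74  0.46  1.81]
```

```bash
cat >> h.py <<'E'
yaw=np.radians(-10.6); b=np.array([447,107.,119]); H=b+236*np.array([np.cos(yaw),np.sin(yaw),0])-[0,0,6]
E
python3 - <<'E'
from h import *
from workcell import *
R=tilt(np.radians(75),yaw)
movep(b-81*R[:,2],R); print(np.round(read_state()["qpos"],2))
print(movel(b-20*R[:,2],max_speed=120,guard=8), movel(b+9*R[:,2],max_speed=50,guard=5))
s=read_state(); print(s["time"],np.round(s["eef_pos"],1),(b+9*R[:,2]).round(1),np.round(s["ft_force"],1))
for n in("top","side"): np.savez(n+"3.npz",**camera(n))
a=np.hstack([cv2.resize(load("top3")["image"][140:250,130:230],(380,418)),cv2.resize(load("side3")["image"][130:210,180:280],(400,418))])
cv2.imwrite("pics/g3.png",cv2.convertScaleAbs(a,alpha=1.6))
E
```

```text
[-1.43  0.4   1.18  2.31 -0.53  0.49 -0.07]
False False
15.0 [449.4 106.6 110.6] [449.3 106.6 110.3] [ 0.9 -0.2 -0.1]
```

View pics/g3.png

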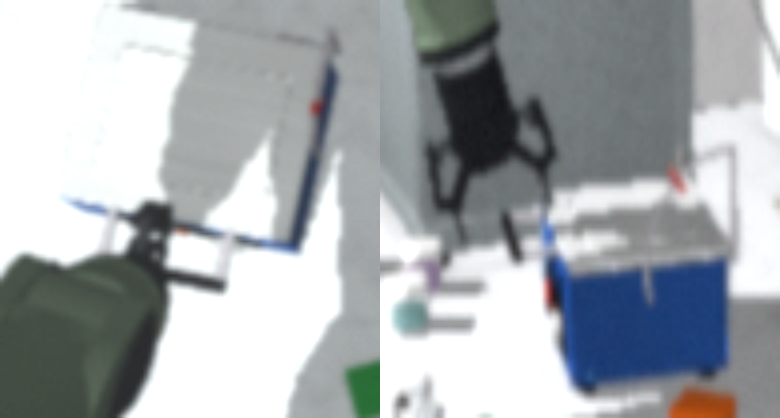

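The bar end (side crop (510,235)) lies between the fingers (about x 447 and 548), the lid is untouched, and the force is about 0. Clamp, then lift in stages.

Run:
```python
from h import *
from workcell import *
clamp(); s=read_state(); print(s["time"],s["finger_gap"],s["gripper_force"],np.round(s["ft_force"],1),np.round(s["torque"],2))
def step(th,phi):
    R=tilt(np.radians(phi),yaw); movel(barpos(H,yaw,np.radians(th))+9*R[:,2],R,max_speed=80)
for th in(4,8,12):
    step(th,75+th*.5); s=read_state(); print(th,s["time"],round(s["finger_gap"],1),np.round(s["ft_force"],1),np.round(s["torque"],2),np.round(s["qpos"],2))
    if np.linalg.norm(s["ft_force"])>40: break
```

```text
15.7583 11.651343615507677 58.51029932498932 [-5.9  0.2 10.7] [ 0.15  1.06 -0.  ]
4 16.1167 11.2 [-3.   0.4 -2. ] [ 0.24  1.16 -0.03] [-1.06  0.5   0.79  2.3  -0.72  0.36  0.11]
8 16.475 11.2 [-3.9  1.5 -2.6] [0.47 1.59 0.04] [-1.09  0.49  0.86  2.26 -0.66  0.46  0.08]
12 16.8333 11.3 [-6.9  0.9 -0.7] [ 0.47  1.75 -0.03] [-1.11  0.48  0.91  2.22 -0.62  0.55  0.06]
```

Run:
```python
from h import *
from workcell import *
def step(th,phi):
    R=tilt(np.radians(phi),yaw); movel(barpos(H,yaw,np.radians(th))+9*R[:,2],R,max_speed=60)
for th in(16,20,24,28,32,36,40,44,47,50):
    step(th,75+th*.5); s=read_state(); print(th,round(s["time"],1),round(s["finger_gap"],1),np.round(s["ft_force"],1),np.round(s["torque"],2),np.round(s["eef_pos"],1))
    if np.linalg.norm(s["ft_force"])>40: break
wait(.5)
for n in("top","side"): np.savez(n+"4.npz",**camera(n))
a=np.hstack([cv2.resize(load("top4")["image"][140:250,130:230],(380,418)),cv2.resize(load("side4")["image"][110:210,180:280],(420,418))])
cv2.imwrite("pics/g4.png",cv2.convertScaleAbs(a,alpha=1.6))
```

```text
16 17.3 11.6 [-6.9  2.9 -1.6] [0.57 2.02 0.03] [457.7 104.9 174.4]
20 17.7 11.6 [-10.3   2.8   1.9] [0.68 2.26 0.07] [462.6 104.1 189.9]
24 18.1 11.3 [-10.3   3.5   1.8] [0.83 2.62 0.04] [468.6 103.  204.9]
28 18.5 11.7 [-14.4   3.1   5.9] [ 0.74  3.21 -0.06] [475.5 101.6 219.5]
32 19.0 11.4 [-16.3   4.    6.7] [ 0.75  3.74 -0.06] [483.4 100.2 233.6]
36 19.4 11.6 [-19.1   4.8  12.8] [0.96 4.47 0.09] [492.3  98.6 247.2]
40 19.8 11.6 [-21.3   3.9  15.4] [1.08 5.15 0.03] [502.1  96.8 260. ]
44 20.2 10.9 [-24.4   4.4  20.1] [ 1.08  5.94 -0.01] [512.9  94.7 272.4]
47 20.6 11.7 [-24.7   4.9  22.6] [1.23 6.45 0.05] [521.5  93.1 281. ]
50 20.9 11.5 [-26.    4.3  29.1] [1.33 6.77 0.03] [530.8  91.5 289.5]
```

View pics/g4.png

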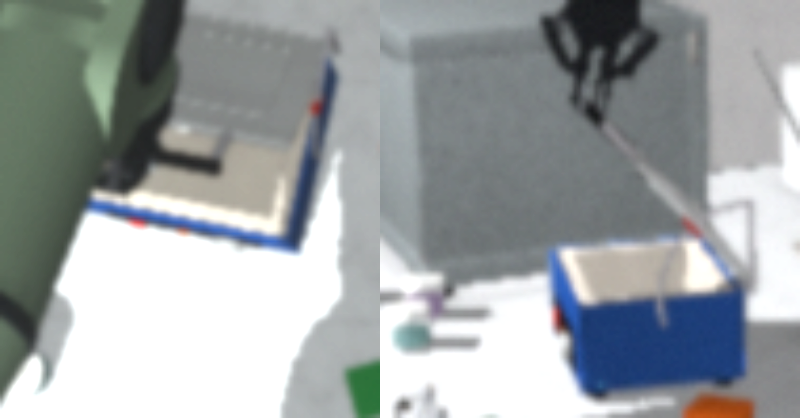

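Lid stands at about the red tab (side crop (690,228)). There is a radial preload of roughly 39 N outward, so I'll relieve it and then measure the lid angle.

```bash
cat > ang.py <<'E'
from m import *
def angle(t,verbose=1):
    P=pts(t); c=np.array([np.cos(yaw),np.sin(yaw),0]); l=np.array([-c[1],c[0],0])
    u=(P-H)@c; w=(P-H)@l; z=P[...,2]-113
    m=(u<-5)&(u>-185)&(w>-105)&(w<105)&(z>20)&roi(t,175,225,140,180)
    g=cv2.cvtColor(t["image"],cv2.COLOR_BGR2GRAY); m&=(g>60)
    U,Z=u[m],z[m]
    for _ in range(4):
        k=np.polyfit(U,Z,1); r=Z-np.polyval(k,U); ok=abs(r)<max(4,2*r.std()); U,Z=U[ok],Z[ok]
    return np.degrees(np.arctan(-k[0])),k,len(U),r.std(),U.min(),U.max()
E
python3 - <<'E'
from ang import *
from workcell import *
print(angle(load("top4")))
s=read_state(); p=np.array(s["eef_pos"]); print(np.round(s["ft_force"],1))
c=np.array([np.cos(yaw),np.sin(yaw),0]); r=-np.cos(np.radians(50))*c+[0,0,np.sin(np.radians(50))]
for k in(1,2,3):
    movel(p+k*r,max_speed=15); s=read_state(); print(k,round(s["time"],1),np.round(s["ft_force"],1),np.round(s["torque"],2))
    if np.array(s["ft_force"])@r<12: break
np.savez("top5.npz",**camera("top")); np.savez("side5.npz",**camera("side")); print(angle(load("top5")))
E
```

```text
(np.float64(48.287729723408425), array([-1.12189158, 20.62481958]), 851, np.float64(3.316866044038315), np.float64(-132.94901959353186), np.float64(-5.153863492700392))
[-25.1   4.7  27.2]
1 21.9 [ 4.5 -0.9 -8.6] [-0.21 -1.22  0.11]
(np.float64(48.40699717710468), array([-1.1266042 , 20.53161954]), 875, np.float64(3.741121232181223), np.float64(-133.60656586701703), np.float64(-5.434220539778807))
```

Run:
```python
from ang import *
t=load("top0"); P=pts(t); c=np.array([np.cos(yaw),np.sin(yaw),0]); l=np.array([-c[1],c[0],0])
u=(P-H)@c; w=(P-H)@l; m=(u<-15)&(u>-170)&(abs(w)<90)&(P[...,2]>110)&(P[...,2]<140)
k=np.polyfit(u[m],P[m][:,2],1); print("shut apparent",np.degrees(np.arctan(-k[0])),k)
t,s=load("top5"),load("side5")
for n,cam,(u0,u1,v0,v1) in(("top",t,(168,190,176,190)),("side",s,(218,240,128,148))):
    g=cv2.cvtColor(cam["image"],cv2.COLOR_BGR2GRAY); print(n); print(g[v0:v1,u0:u1])
    for th in(47,50,53):
        B=barpos(H,yaw,np.radians(th)); print(th,"mid",proj(cam,B).round(1),"right end",proj(cam,B-62*l).round(1))
    print("shut end",proj(cam,barpos(H,yaw,0)-62*l).round(1))
```

```text
shut apparent 0.3214326187521357 [-5.61011638e-03  1.25488393e+02]
top
[[ 25  24  28  52  82 103 108 107 107 107 107 105 104 104 103 103 100  98
   93  84  76  75]
 [ 23  23  26  43  74  97 104 106 107 106 107 106 106 105 105 103 103 100
   92  82  75  76]
 [ 23  23  24  34  57  81  92  97 100 102 103 104 105 105 105 104 103  98
   88  78  75  80]
 [ 23  23  24  26  39  53  64  71  78  82  87  90  96  99 101 101 101  94
   82  76  76  85]
 [ 25  25  25  24  27  31  34  38  43  49  57  63  71  78  82  86  89  84
   75  73  78  91]
 [ 25  28  30  26  26  25  25  24  26  28  32  36  39  45  50  57  63  63
   59  63  79  95]
 [ 28  37  40  39  38  36  34  30  27  26  25  25  27  26  29  33  34  37
   37  48  75  97]
 [ 30  47  60  66  71  68  59  52  44  40  36  34  31  28  27  26  27  27
   28  42  72  98]
 [ 38  64  85  94  98  96  89  83  77  73  67  60  52  44  41  36  33  28
   29  43  74  98]
 [ 52  82 101 107 108 107 105 103 102 100  96  90  83  77  72  66  56  47
   46  58  82 101]
 [ 70  94 107 109 108 107 108 107 108 108 106 106 103 101  99  94  87  79
   77  83  95 104]
 [ 90 
[... 1275 characters left out ...]
 81 79 80 79 80 78 76 77 76 70 57 56 79 86 79 71 72 75 76]
 [80 79 77 79 80 79 79 78 77 75 77 76 77 70 64 74 84 85 73 69 71 74]
 [80 79 77 78 78 78 79 77 75 74 76 77 77 74 69 68 77 85 83 75 68 72]
 [79 79 77 78 79 78 77 75 75 75 77 76 76 75 73 70 67 76 85 82 74 71]
 [80 80 76 78 78 79 78 78 78 79 77 76 77 77 74 74 71 69 77 86 84 74]
 [76 78 77 78 79 78 79 78 79 78 77 76 76 76 76 76 76 72 71 79 87 82]
 [78 78 77 77 78 78 79 79 78 78 76 77 77 76 77 75 77 75 72 73 80 84]
 [77 78 78 78 77 76 77 76 77 77 76 76 76 77 76 78 78 74 72 73 75 79]]
47 mid [228.4 138. ] right end [230.5 140.9]
50 mid [230.4 136.1] right end [232.6 139. ]
53 mid [232.5 134.3] right end [234.8 137.2]
shut end [214.4 179.7]
```

Combined estimate is about 49.4 degrees. I'll nudge it up by 2 mm along the arc, check the force and scene, and hand in.

Run:
```python
from ang import *
from workcell import *
p=np.array(read_state()["eef_pos"]); c=np.array([np.cos(yaw),np.sin(yaw),0]); a=np.radians(50)
movel(p+2.2*(np.sin(a)*c+[0,0,np.cos(a)]),max_speed=15); wait(.5)
s=read_state(); print(round(s["time"],1),round(s["finger_gap"],1),round(s["gripper_force"],1),np.round(s["ft_force"],1),np.round(s["qvel"],3))
np.savez("top6.npz",**camera("top")); t=load("top6"); print(angle(t)[0]); P=pts(t)
print("rest z",np.median(P[199:206,304:311,2]))
S=camera("side"); d=cv2.absdiff(S["image"],load("side0")["image"]).max(2)
print("jar region diff (side)",np.percentile(d[175:196,182:198],[50,95]))
```

```text
22.8 11.3 59.1 [ 3.9 -0.6 -9.5] [ 0.001 -0.001  0.002 -0.002  0.    -0.    -0.   ]
48.82931072766723
rest z 83.9097262235482
jar region diff (side) [1. 2.]
```

```bash
python3 -c "
from workcell import *
print(finish_job())"
```

```text
the job is handed in; nothing more can be done
None
```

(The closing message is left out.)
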